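Open the toolbox so its lid stays up, and put the ratchet away

ROBOT

A 7-joint arm with a two-finger parallel gripper is mounted at the origin on the work surface. World frame = base frame: x ahead of the robot, y to its left, z up, the work surface at z = 0. Lengths are in m, angles in rad, forces in N, time in s.
With the tool pointing down it reaches from about 0.4 to 0.85 m from the base axis. Payload 10.4 kg.
Tool frame: the origin (TCP) lies at the very end of the fingers, on their centre line; the grasp point (between the pads) lies 19 mm behind it (robot.hold_point_z is the distance from the TCP to the grasp point, in m); z points along the fingers, y is the line along which they close (so a half turn about z gives the same grasp; the last joint's range is limited). The gripper opens to 85 mm and grips with 20 to 120 N. Pads are 22 mm wide; open, the fingers measure 114 mm over their backs; the gripper's body (76 mm by 85 mm) begins 54 mm behind the grasp point. The pads swing forward as they close: fully open they stand 13 mm farther back than shut.
Start: joints at [-1.239, 0.332, -0.065, 1.46, 0.022, 1.35, -0.088], TCP at [0.217, 0.586, 0.231] pointing down, gripper open.
Joint ranges: [-2.6, 2.6], [-0.5, 2.12], [-1.47, 1.34], [0.16, 2.42], [-1.27, 4.41], [0.06, 2.06], [-2.6, 2.6]. Speed limits (rad/s): [2.22, 2.22, 2.79, 2.79, 3.14, 3.14, 3.14].

INTERFACE

Orientations are given as a unit quaternion [w, x, y, z].
In Python, from station import robot gives the robot as it stands. The module is installed in compiled form; this text tells all that it offers.
- The arm moves only by the tool send_rows, never from a script. Its argument "targets" is a list of rows, each an object with "offset": the shift along the world's x, y, z in units of 30 mm (1.0 is 30 mm), a list of three; "roll": the turn about the world's z in units of 6 degrees (1.0 is 6 degrees). A call has 1 to 10 rows; each row is the pose to reach, as a shift and turn from the pose commanded when the call began; what a row does not reach only later rows make up. A row lasts 1/8 s, in which the tool goes at most 62.5 mm and 10.7 degrees, less where a joint would pass 70% of its speed; a pose out of reach is approached as far as the arm can. A call with a gripper value outside its range is refused whole. "hand" is the opening in per cent of the stroke, from 0 (shut) to 100 (fully open), set as the call begins (left out, the last holds). The fingers move at their own pace and stop on an object; "force" is the grip in N (left out, the last holds). Time passes only in rows, so rows that repeat a pose let the fingers close. It gives the time, the measured TCP pose, the force, the opening and the grip force at its end, in the units of the state.
- robot.get_state(): the state, without advancing time (a new reading comes with each control period).
- robot.get_image(name): name is "scene" or "top"; returns a dict with "color" (384x512x3 uint8, red, green, blue), "fx", "fy", "cx", "cy" (pixels), "rvec" (rotation vector, rad) and "tvec" (3), from world to camera coordinates, as OpenCV has them. Camera axes: x right, y down, z forward; pixel columns grow to the right and rows downward; lengths in m; the calibration is good to about 2 mm. A picture is of the moment at which its call begins. There is no depth.
- robot.sign_off(): hands the job in; it is judged then, once.
The state is a dict: "t": time; "joint_pos": joint angles; "joint_velocities": joint speeds; "joint_torque": joint torques, N m; "ee_pos": TCP position; "eef_rot": TCP orientation; "ft_force": force on the tool from outside, world axes, zero at the start; "moment": the same for the moment, N m; "gripper_width": finger opening in m; "finger_force": force on a finger pad.
Only numpy, scipy, OpenCV 4.12 (cv2) and the standard library are available. Lean on these libraries where they do the work, as an engineer would, in place of code of your own. Each camera call takes 0.05 s, during which the arm holds its last target. There are 200 camera calls.

TASK

Open the steel toolbox: swing its lid right up and over its balance point so that it leans back on its stops and stays there by itself, without letting it slam open or shut. Then pick up the ratchet from the bench, lower it (do not drop it) into the tray and lay it flat on the bottom of the long compartment, clear of the short spanner that is already there. Leave the lid open and everything else where it is.

Things in the scene. Friction and masses are not known exactly. Their poses are not given: they have to be found in the camera images.
- toolbox: Dark navy steel toolbox, fixed, 180 mm deep (x) by 400 long (y), body 100 high plus 45 mm lid, walls 3 mm. Origin: centre of its underside on the bench; x points from the front (pull bar side) to the hinged back, z up. Inside is a steel tray, floor 55 mm above the bench, walls up to the 100 mm rim; a 36 mm high divider at y +75 parts the sockets (+y end, up to 99 mm high) from a long compartment.
- lid (a joint): Lid angle in rad: 0 shut, grows as its front rises, 1.85 leaning back on its stops. The lid is an upside-down pan, 180 x 400 x 45 mm, 0.5 to 0.8 kg, lightly damped hinge, no catch (latches undone). It balances near 1.25 rad: let go below that it falls shut, above that it falls gently back on the stops. Faster than 3.5 rad/s opening or 2 rad/s closing is a slam.
- lid_hinge (a point): Middle of the hinge line, along the toolbox's y axis, at the top back edge of the body (100 mm above the bench, 90 mm behind the toolbox's centre). Its axes are the toolbox's.
- lid_handle (a point): Middle of the lid's pull bar: round steel bar 14 mm thick, 130 mm long, parallel to the hinge, on two 12 mm posts 112 mm apart, centre line 38 mm out from the lid's front face (31 mm clear behind it). With the lid shut it is 122.5 mm above the bench, 218 mm in front of the hinge line; it goes round the hinge with the lid, and the point's axes turn with it.
- tray_bay (a point): Centre of the floor of the tray's long compartment, 55 mm above the bench; axes as the toolbox's. The compartment is 174 mm deep in x (from -87 to +87 mm of this point) and 270 mm long in y (from -135 to +135 mm). The short spanner lies along y at the back of it, centred at x about +58 mm.
- ratchet: Ratchet (socket wrench), bare steel, 200 mm long, about 0.38 kg, lying on the bench: round knurled handle 25 mm thick from x -100 to +18 mm, then an 18 mm neck, then a round head 38 mm across and 24 high at x +81 with a square stub on top, up to 38 mm. Origin: underside, mid-length; x points from handle to head, z up. Balances at x about +17 mm.
- ratchet_head (a point): Centre of the ratchet's head, 12.5 mm above its underside.
- ratchet_butt (a point): Handle end of the ratchet, on its axis, 12.5 mm above its underside.
- long_spanner: Bystander: flat combination spanner, 200 x 36 x 12 mm, lying beside the ratchet. Origin: mid-length, underside; x along it.
- adjustable: Bystander: adjustable wrench, 196 x 48 x 14 mm, lying beside the ratchet. Origin: near mid-length, underside; x along it.
- short_spanner: Bystander: flat combination spanner, 150 x 30 x 10 mm, lying in the tray's long compartment along its back wall. Origin: mid-length, underside; x along it.
- oil_filter: Bystander: white oil filter with a dark band, standing cylinder 76 mm across, 92 mm high. Origin: underside.
- piston: Bystander: aluminium engine piston, 86 mm across, 60 mm high, standing. Origin: underside.
- oil_jug: Bystander: dark oil jug, 70 x 105 x 212 mm, standing to the left of the toolbox. Origin: underside.
- tape_roll: Bystander: grey roll of tape lying flat, 104 mm across, 48 mm high. Origin: underside.
Things that resemble listed ones, but are neither listed nor needed, are in the scene too. Leave any purple look-alike of the ratchet alone.

How it is judged:
On the way, in this order (a step that is already met when the one before it is completed fails the run):
1. the lid stands open on its stops by itself, not touched by the robot (value of joint lid above 1.65 rad and velocity of joint lid below 0.1 rad/s and contact force between each of the fingers, the arm and toolbox below 0.2 N), for 0.3 s.
2. the ratchet is down in the tray's long compartment (within 20 mm of lying flat on its floor) while the fingers still hold it (x of ratchet_head in the frame of toolbox between -0.087 and 0.087 m and y of ratchet_head in the frame of toolbox between -0.197 and 0.073 m and z of ratchet_head in the frame of toolbox between 0.05 and 0.0885 m and x of ratchet_butt in the frame of toolbox between -0.087 and 0.087 m and y of ratchet_butt in the frame of toolbox between -0.197 and 0.073 m and z of ratchet_butt in the frame of toolbox between 0.05 and 0.0885 m and value of joint lid above 1.65 rad and contact force between the fingers and ratchet above 0.5 N), for 0.1 s.
At the end, for the whole second after the job is handed in: The lid leans back open by itself (angle over 1.65 rad, still). The ratchet lies released and still, wholly within the tray's long compartment, flat on its floor (both ends within 5 mm of floor height, so not lying over the short spanner or a wall) (x of ratchet_head in the frame of toolbox between -0.087 and 0.087 m and y of ratchet_head in the frame of toolbox between -0.197 and 0.073 m and z of ratchet_head in the frame of toolbox between 0.05 and 0.0735 m and x of ratchet_butt in the frame of toolbox between -0.087 and 0.087 m and y of ratchet_butt in the frame of toolbox between -0.197 and 0.073 m and z of ratchet_butt in the frame of toolbox between 0.05 and 0.0735 m and value of joint lid above 1.65 rad and velocity of joint lid below 0.1 rad/s and linear speed of ratchet below 0.02 m/s and contact force between the fingers and ratchet below 0.1 N); the robot touches nothing.
It fails at once if the lid slams: it swings open faster than 3.5 rad/s or shut faster than 2 rad/s (velocity of joint lid above 3.5 rad/s or velocity of joint lid below -2 rad/s).
It fails at once if a bystander (spanners, adjustable wrench, oil filter, piston, jug or tape) is moved by more than 30 mm (distance of any of long_spanner, adjustable, short_spanner, oil_filter, piston, oil_jug, tape_roll from where it was at the start of the episode above 0.03 m).
It also fails if it takes over 58 s, if anything falls off the work surface, if the arm or the gripper's body presses on something with over 40 N, if the wrist force passes 120 N, or if a joint passes its speed limit or range.

## Working session

There is one attempt and no reset: what is moved stays moved. The work goes in short steps, Python scripts to look and compute and a tool call to move; the robot and the scene stay as the last step left them, time stands still between calls to the robot, and variables do not carry over. Pictures are saved under pics/ and viewed, at most 10 in all, crops included, and the job is handed in when it is done.

Besides the shell and the picture viewer there is one more tool, called after "Request:" by a JSON object that holds its "method" and its "body", one argument or row to a line. send_rows: Moves the arm, as the interface text tells. Its arguments: {"type":"object","properties":{"targets":{"type":"array","items":{"type":"object","properties":{"offset":{"type":"array","items":{"type":"number"}},"roll":{"type":"number"}}}},"hand":{"type":"number"},"force":{"type":"number"}},"required":["targets"]}

```bash
mkdir -p pics
cat > h.py <<'E'
from station import robot
import numpy as np, cv2
def shot(n,f=None):
    im=robot.get_image(n)
    if f: cv2.imwrite('pics/'+f,cv2.cvtColor(im['color'],cv2.COLOR_RGB2BGR))
    return im
def cam(im):
    R=cv2.Rodrigues(np.array(im['rvec'],float))[0]; t=np.array(im['tvec'],float).ravel()
    return R,t
def ray(im,u,v,z):
    R,t=cam(im); c=-R.T@t
    d=R.T@np.array([(u-im['cx'])/im['fx'],(v-im['cy'])/im['fy'],1])
    return c+d*(z-c[2])/d[2]
def proj(im,p):
    R,t=cam(im); q=R@np.array(p)+t
    return np.array([im['fx']*q[0]/q[2]+im['cx'],im['fy']*q[1]/q[2]+im['cy']])
E
python3 - <<'E'
from h import *
for n in('scene','top'):
    im=shot(n,n+'0.png'); R,t=cam(im); print(n,im['fx'],-R.T@t,R[2])
s=robot.get_state(); print(s)
E
```

```text
scene 442.65659268717116 [ 1.29260499 -0.72872775  1.09991266] [-0.56803693  0.45677878 -0.68460732]
top 434.79740464695533 [ 0.17501276 -0.06176499  1.84042436] [ 0.17292767 -0.00209076 -0.98493231]
{'t': 0.1, 'joint_pos': array([-1.23861215,  0.33284191, -0.06474278,  1.46084203,  0.0215729 ,
        1.34992407, -0.08850671]), 'joint_velocities': array([ 0.0016845 , -0.00125461, -0.00053486, -0.00363798, -0.00035102,
        0.00013691, -0.00118072]), 'joint_torque': array([ 1.31556142e-03, -6.26746774e+01,  4.91490006e-02, -3.92432714e+01,
        1.63155142e-02,  6.94669565e-03, -7.63787148e-05]), 'ee_pos': array([0.21697   , 0.5857676 , 0.23058215]), 'eef_rot': array([-1.07144674e-04,  1.76440185e-01,  9.84311142e-01, -6.51943099e-04]), 'ft_force': array([ 0.26995488, -0.33214504, -0.52671547]), 'moment': array([ 0.02186482, -0.01542386,  0.00626501]), 'finger_force': 0.0, 'gripper_width': 0.08541049571913545}
```

View pics/scene0.png

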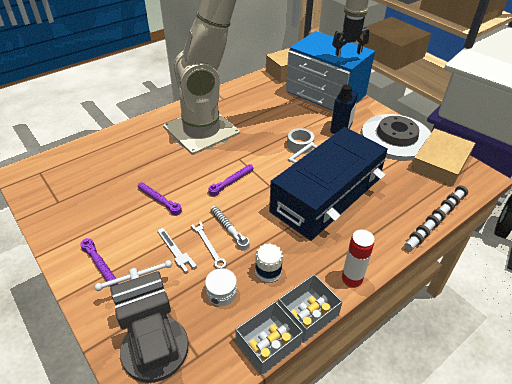

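View pics/top0.png

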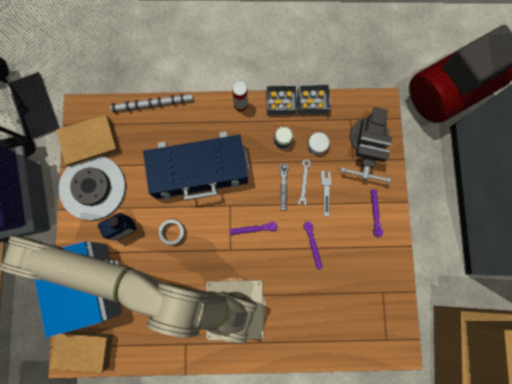

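The scene view shows the toolbox at about (330,180) with its pull bar toward the robot, and the grey ratchet at (230,227) with its head away from the robot. In the top view the toolbox is at (196,167), its bar at (200,192), and the ratchet at (284,187) with the two spanners to its right. Next I'll measure these.

Run:
```python
from h import *
im=shot('top'); c=im['color']; hsv=cv2.cvtColor(c,cv2.COLOR_RGB2HSV)
# toolbox navy
m=cv2.inRange(hsv,(100,60,10),(130,255,110)); m[:,:130]=0;m[:,260:]=0;m[:120]=0;m[210:]=0
cs=cv2.findContours(m,cv2.RETR_EXTERNAL,cv2.CHAIN_APPROX_NONE)[0]; k=max(cs,key=cv2.contourArea)
b=cv2.boxPoints(cv2.minAreaRect(k)); print('toolbox px',b.round(1).tolist())
for z in (.145,): 
    P=np.array([ray(im,*p,z)[:2] for p in b]); print(P.round(4).tolist(),[np.linalg.norm(P[i]-P[i-1]).round(3) for i in range(4)],P.mean(0))
# grey items
m=cv2.inRange(hsv,(0,0,60),(180,60,255)); m[:155]=0;m[225:]=0;m[:,:180]=0;m[:,345:]=0
for k in cv2.findContours(m,cv2.RETR_EXTERNAL,cv2.CHAIN_APPROX_NONE)[0]:
    if cv2.contourArea(k)<20: continue
    r=cv2.minAreaRect(k); q=cv2.boxPoints(r)
    print([np.round(x,1) for x in r],[ray(im,*p,.0125)[:2].round(3).tolist() for p in q])
big=cv2.resize(c[125:225,135:345],None,fx=3.8,fy=3.8,interpolation=cv2.INTER_CUBIC)
cv2.imwrite('pics/crop1.png',big[:,:,::-1])
im=shot('scene');c=im['color'];cv2.imwrite('pics/crop2.png',cv2.resize(c[110:280,130:400],None,fx=2.9,fy=2.9,interpolation=cv2.INTER_CUBIC)[:,:,::-1])
```

```text
toolbox px [[142.5, 150.6999969482422], [240.3000030517578, 134.60000610351562], [248.1999969482422, 182.3000030517578], [150.39999389648438, 198.3000030517578]]
[[0.6387, 0.3549], [0.6978, -0.0397], [0.5009, -0.0674], [0.4441, 0.3197]] [np.float64(0.198), np.float64(0.399), np.float64(0.199), np.float64(0.391)] [0.57039247 0.14187008]
[array([199.4, 190.8]), array([12.5, 33.7]), np.float64(80.5)] [[0.51, 0.216], [0.531, 0.074], [0.477, 0.066], [0.456, 0.207]]
[array([234.5, 183.5]), array([7., 5.]), np.float64(90.0)] [[0.538, 0.001], [0.537, -0.02], [0.507, -0.02], [0.507, 0.002]]
[array([325.5, 193. ]), array([44.,  9.]), np.float64(90.0)] [[0.569, -0.382], [0.569, -0.421], [0.379, -0.411], [0.379, -0.373]]
[array([283.5, 186.5]), array([45.,  7.]), np.float64(90.0)] [[0.604, -0.207], [0.603, -0.237], [0.408, -0.23], [0.408, -0.2]]
[array([304. , 182.1]), array([ 8.3, 44.8]), np.float64(5.7)] [[0.428, -0.276], [0.622, -0.303], [0.618, -0.338], [0.424, -0.311]]
[array([246.6, 162.8]), array([16.3,  3.3]), np.float64(81.3)] [[0.647, -0.051], [0.649, -0.065], [0.577, -0.074], [0.575, -0.06]]
```

View pics/crop1.png

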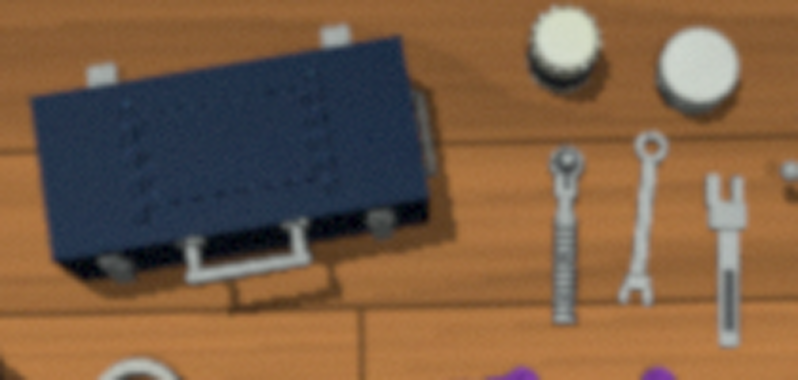

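View pics/crop2.png

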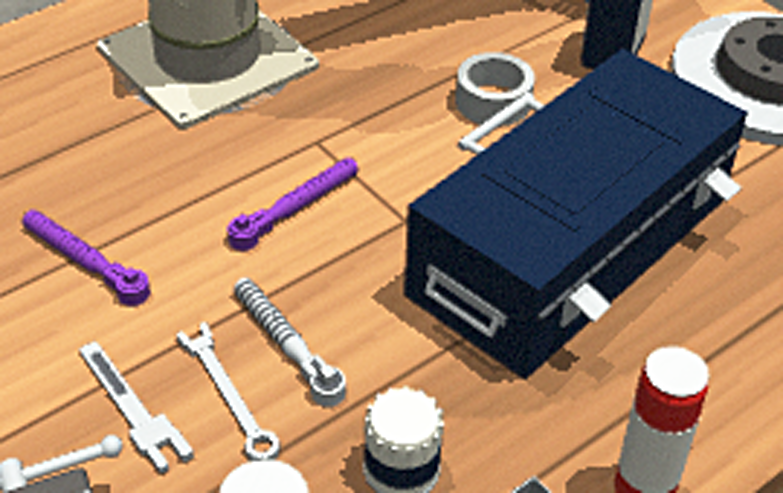

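The top crop shows the lid's top-face corners at about (32,97), (402,37), (429,200) and (54,262), and the bar running from (190,278) to (308,260). The ratchet runs from its butt at (565,322) to its head at (566,160). In the scene crop the lid corners are (408,207), (625,50), (746,113) and (540,288); the ratchet's butt is at (243,288) and its head at (326,383).

Run:
```python
from h import *
T=shot('top');S=shot('scene')
t=lambda u,v:((u+.5)/3.8-.5+135,(v+.5)/3.8-.5+125)
s=lambda u,v:((u+.5)/2.9-.5+130,(v+.5)/2.9-.5+110)
def go(im,pts,z): 
    P=np.array([ray(im,*p,z)[:2] for p in pts]); print(P.round(4).tolist()); return P
for im,f,q in((T,t,[(32,97),(402,37),(429,200),(54,262)]),(S,s,[(746,113),(540,288),(408,207),(625,50)])):
    P=go(im,[f(*x) for x in q],.145)
    print('ctr',P.mean(0),[np.linalg.norm(P[i]-P[i-1]).round(3) for i in range(4)],'yaw',np.degrees(np.arctan2(*(P[0]+P[1]-P[2]-P[3])[::-1])),np.degrees(np.arctan2(*(P[0]+P[3]-P[1]-P[2])[::-1]))-90)
print('bar');go(T,[t(190,278),t(308,260)],.127);go(S,[s(465,147),s(535,100)],.127)
print('ratchet butt, head');go(T,[t(565,322),t(566,160)],.015);go(S,[s(243,288)],.0125);go(S,[s(326,383)],.02)
```

```text
[[0.6409, 0.3529], [0.6989, -0.04], [0.5212, -0.0652], [0.4633, 0.3261]]
ctr [0.58108141 0.1434391 ] [np.float64(0.18), np.float64(0.397), np.float64(0.18), np.float64(0.396)] yaw 8.324776604120489 8.408884719400078
[[0.6426, 0.3506], [0.7009, -0.0379], [0.5267, -0.0694], [0.4689, 0.3266]]
ctr [0.58478634 0.14246425] [np.float64(0.175), np.float64(0.393), np.float64(0.177), np.float64(0.4)] yaw 9.076419744921042 8.416021927677761
bar
[[0.4464, 0.1872], [0.4631, 0.0632]]
[[0.4735, 0.0597], [0.4587, 0.1848]]
ratchet butt, head
[[0.4062, -0.214], [0.5908, -0.2215]]
[[0.4109, -0.2152]]
[[0.5859, -0.2252]]
```

Request:
{"method": "send_rows", "body": {
  "targets": [
    {"offset": [0,0,2],"roll": 0},
    {"offset": [1,-2,2],"roll": -1.5},
    {"offset": [1.9,-3.7,2],"roll": -3},
    {"offset": [2.8,-5.4,2],"roll": -4.5},
    {"offset": [3.7,-7.1,2],"roll": -6},
    {"offset": [4.6,-8.8,2],"roll": -7.5},
    {"offset": [5.5,-10.5,2],"roll": -9},
    {"offset": [6.4,-12.2,2],"roll": -10.2},
    {"offset": [7.2,-13.9,2],"roll": -10.2},
    {"offset": [8,-15.4,1.5],"roll": -10.2}
  ],
  "hand": 35,
  "force": 25
}}

```text
t: 1.55
ee_pos: [0.4582, 0.1222, 0.2773]
eef_rot: [0.0, 0.653, 0.757, 0.001]
ft_force: [0.0, 0.7, 0.1]
gripper_width: 0.0298
finger_force: 0.0
```

Request:
{"method": "send_rows", "body": {
  "targets": [
    {"offset": [0,0,-1],"roll": 0},
    {"offset": [0,0,-2],"roll": 0},
    {"offset": [0,0,-2],"roll": 0},
    {"offset": [0,0,-2],"roll": 0}
  ]
}}

```text
t: 2.05
ee_pos: [0.4576, 0.1243, 0.2176]
eef_rot: [0.0, 0.653, 0.757, 0.001]
ft_force: [-0.1, -0.1, 0.7]
gripper_width: 0.0299
finger_force: 0.0
```

Run:
```python
from h import *
for n in('top','scene'):
    im=shot(n); c=im['color']; u,v=proj(im,robot.get_state()['ee_pos']).astype(int); print(n,u,v)
    a=c[v-60:v+50,u-50:u+60]; a=cv2.resize(a,(400,400),interpolation=cv2.INTER_CUBIC)
    o=a if n=='top' else np.hstack([o,a])
cv2.imwrite('pics/c3.png',o[:,:,::-1]); s=robot.get_state(); q=s['eef_rot'];print(s['t'],s['ee_pos'],np.degrees(2*np.arctan2(q[2],q[1]))-90,s['gripper_width'],s['joint_pos'])
```

```text
top 197 190
scene 303 129
2.15 [0.45775989 0.1244611  0.21773879] 8.484901808093795 0.029667865146011725 [-0.76879873 -0.01213199  0.40788454  1.88404442  0.0047388   1.26652895
 -0.21426116]
```

View pics/c3.png

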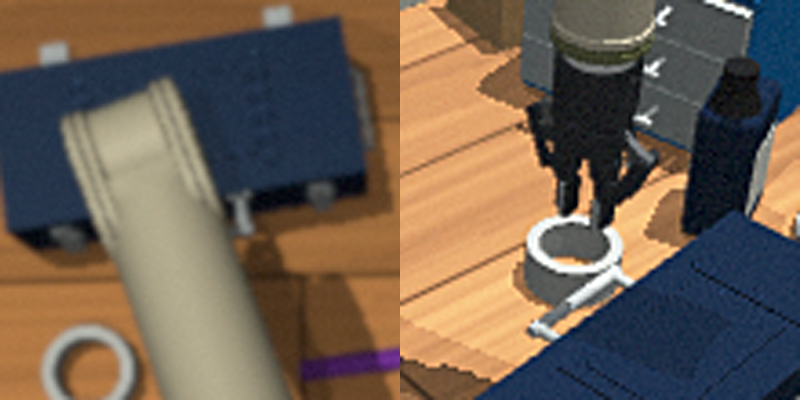

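The crops show the gripper centred above the pull bar, with its fingers straddling across it. I'll descend and watch the force.

Request:
{"method": "send_rows", "body": {
  "targets": [
    {"offset": [0,0,-1],"roll": 0},
    {"offset": [0,0,-2],"roll": 0},
    {"offset": [0,0,-2.7],"roll": 0},
    {"offset": [0,0,-3.3],"roll": 0},
    {"offset": [0,0,-3.8],"roll": 0},
    {"offset": [0,0,-3.8],"roll": 0}
  ]
}}

```text
t: 2.9
ee_pos: [0.4576, 0.1244, 0.1025]
eef_rot: [0.0, 0.653, 0.757, 0.0]
ft_force: [-0.6, -0.3, -0.4]
gripper_width: 0.03
finger_force: 0.0
```

Request:
{"method": "send_rows", "body": {
  "targets": [
    {"offset": [0,0,0],"roll": 0},
    {"offset": [0,0,0],"roll": 0},
    {"offset": [0,0,0],"roll": 0},
    {"offset": [0,0,0],"roll": 0}
  ],
  "hand": 0,
  "force": 25
}}

```text
t: 3.4
ee_pos: [0.4572, 0.1243, 0.1028]
eef_rot: [-0.0, 0.653, 0.757, 0.0]
ft_force: [-3.1, -0.4, 5.7]
gripper_width: 0.013
finger_force: 24.6
```

```bash
python3 -c "
import numpy as np
r=np.hypot(.218,.0225);a=np.arctan2(.0225,.218)
for k in np.r_[.1:1.75:.1,1.75]:
  f=.218-r*np.cos(k+a);z=r*np.sin(k+a)-.0225
  print(round(k,2),np.round(np.array([f*.989,f*.146,z])/.03,2))"
```

```text
0.1 [0.11 0.02 0.72]
0.2 [0.29 0.04 1.43]
0.3 [0.54 0.08 2.11]
0.4 [0.86 0.13 2.77]
0.5 [1.24 0.18 3.39]
0.6 [1.67 0.25 3.97]
0.7 [2.17 0.32 4.5 ]
0.8 [2.71 0.4  4.99]
0.9 [3.3  0.49 5.41]
1.0 [3.93 0.58 5.77]
1.1 [4.59 0.68 6.07]
1.2 [5.27 0.78 6.29]
1.3 [5.98 0.88 6.45]
1.4 [6.7  0.99 6.54]
1.5 [7.42 1.1  6.55]
1.6 [8.14 1.2  6.49]
1.7 [8.85 1.31 6.36]
1.75 [9.2  1.36 6.27]
```

Request:
{"method": "send_rows", "body": {
  "targets": [
    {"offset": [0.05,0,0.35],"roll": 0},
    {"offset": [0.11,0.02,0.72],"roll": 0},
    {"offset": [0.29,0.04,1.43],"roll": 0},
    {"offset": [0.54,0.08,2.11],"roll": 0},
    {"offset": [0.86,0.13,2.77],"roll": 0},
    {"offset": [1.24,0.18,3.39],"roll": 0},
    {"offset": [1.67,0.25,3.97],"roll": 0},
    {"offset": [2.17,0.32,4.5],"roll": 0},
    {"offset": [2.71,0.4,4.99],"roll": 0},
    {"offset": [2.71,0.4,4.99],"roll": 0}
  ]
}}

```text
t: 4.65
ee_pos: [0.5381, 0.1364, 0.2554]
eef_rot: [-0.001, 0.653, 0.757, 0.0]
ft_force: [-16.7, -0.1, 18.8]
gripper_width: 0.0121
finger_force: 26.9
```

Request:
{"method": "send_rows", "body": {
  "targets": [
    {"offset": [0.25,0.04,0.34],"roll": 0},
    {"offset": [0.54,0.09,0.52],"roll": 0},
    {"offset": [1.18,0.18,0.88],"roll": 0},
    {"offset": [1.85,0.28,1.18],"roll": 0},
    {"offset": [2.54,0.38,1.4],"roll": 0},
    {"offset": [3.25,0.48,1.56],"roll": 0},
    {"offset": [3.6,0.53,1.61],"roll": 0},
    {"offset": [3.6,0.53,1.61],"roll": 0}
  ]
}}

```text
t: 5.65
ee_pos: [0.6472, 0.1527, 0.3014]
eef_rot: [0.0, 0.653, 0.758, 0.001]
ft_force: [-2.0, 2.3, 4.2]
gripper_width: 0.0127
finger_force: 27.5
```

Request:
{"method": "send_rows", "body": {
  "targets": [
    {"offset": [0.4,0.06,0.05],"roll": 0},
    {"offset": [1.11,0.17,0.05],"roll": 0},
    {"offset": [1.84,0.27,-0.01],"roll": 0},
    {"offset": [2.2,0.33,-0.07],"roll": 0},
    {"offset": [2.56,0.38,-0.14],"roll": 0},
    {"offset": [2.91,0.44,-0.23],"roll": 0},
    {"offset": [2.91,0.44,-0.23],"roll": 0}
  ]
}}

```text
t: 6.52
ee_pos: [0.7343, 0.1657, 0.2934]
eef_rot: [0.0, 0.653, 0.758, 0.0]
ft_force: [1.2, 2.3, 0.8]
gripper_width: 0.0131
finger_force: 27.5
```

Request:
{"method": "send_rows", "body": {
  "targets": [
    {"offset": [0.3,0.05,-0.07],"roll": 0},
    {"offset": [0.55,0.08,-0.14],"roll": 0},
    {"offset": [0.55,0.08,-0.14],"roll": 0}
  ]
}}

```text
t: 6.9
ee_pos: [0.7504, 0.168, 0.2882]
eef_rot: [-0.0, 0.653, 0.758, -0.0]
ft_force: [-1.4, 3.5, -4.3]
gripper_width: 0.0127
finger_force: 26.9
```

Request:
{"method": "send_rows", "body": {
  "targets": [
    {"offset": [0,0,0],"roll": 0},
    {"offset": [0,0,0],"roll": 0},
    {"offset": [0,0,0],"roll": 0}
  ],
  "hand": 40
}}

```text
t: 7.28
ee_pos: [0.7503, 0.1671, 0.2899]
eef_rot: [0.0, 0.653, 0.757, 0.0]
ft_force: [-0.2, 0.2, -0.4]
gripper_width: 0.0343
finger_force: 0.0
```

Request:
{"method": "send_rows", "body": {
  "targets": [
    {"offset": [0,0,0.5],"roll": 0},
    {"offset": [0,0,1.3],"roll": 0},
    {"offset": [-0.2,0,2.2],"roll": 0},
    {"offset": [-1.8,-1,2.4],"roll": 0},
    {"offset": [-3,-2.6,2.2],"roll": -1.7},
    {"offset": [-4,-4.3,1.6],"roll": -3.4},
    {"offset": [-5,-6,1],"roll": -5.1},
    {"offset": [-6,-7.7,0],"roll": -6.8},
    {"offset": [-7,-9.5,-1],"roll": -8.5},
    {"offset": [-7.9,-11.2,-2],"roll": -10.2}
  ],
  "hand": 60
}}

```text
t: 8.52
ee_pos: [0.5179, -0.1603, 0.2358]
eef_rot: [0.0, 0.949, 0.317, 0.001]
ft_force: [1.8, -0.5, -0.8]
gripper_width: 0.0515
finger_force: 0.0
```

Request:
{"method": "send_rows", "body": {
  "targets": [
    {"offset": [0,-0.9,0],"roll": -1.7},
    {"offset": [0,-1.7,-0.5],"roll": -3.4},
    {"offset": [0,-1.7,-1],"roll": -5.1},
    {"offset": [0,-1.7,-1],"roll": -6.7},
    {"offset": [0,-1.7,-1],"roll": -6.7}
  ]
}}

```text
t: 9.15
ee_pos: [0.5189, -0.2099, 0.206]
eef_rot: [0.0, 1.0, -0.025, 0.001]
ft_force: [-0.1, 0.2, 0.5]
gripper_width: 0.0514
finger_force: 0.0
```

Run:
```python
from h import *
s=robot.get_state(); q=s['eef_rot'];print(s['t'],s['ee_pos'],np.degrees(2*np.arctan2(q[2],q[1]))-90,s['gripper_width'],s['joint_pos'])
A=shot('top')['color'][100:250,120:345];B=shot('scene')['color'][90:290,150:400]
cv2.imwrite('pics/c4.png',np.hstack([cv2.resize(A,(400,267)),cv2.resize(B,(334,267))])[:,:,::-1])
```

```text
9.15 [ 0.51887626 -0.2098527   0.2059962 ] -92.88581902571903 0.05138632777506792 [-0.45042742  0.2662446   0.89277907  1.7122116  -0.21670165  1.26571537
 -1.13058835]
```

View pics/c4.png

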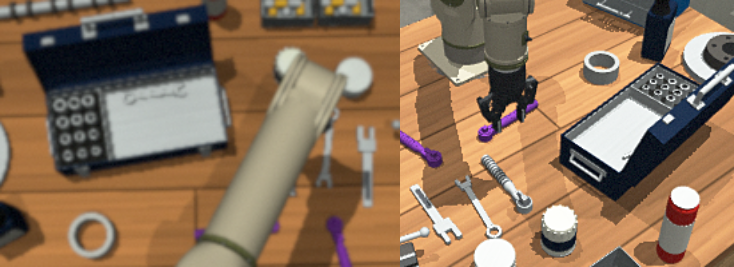

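The lid leans open on its stops, and the tray shows the sockets at the +y end with the spanner at the back. The gripper is above the ratchet, so I'll lower it.

Request:
{"method": "send_rows", "body": {
  "targets": [
    {"offset": [-0.18,-0.33,-1.5],"roll": 0},
    {"offset": [-0.18,-0.33,-3],"roll": 0},
    {"offset": [-0.18,-0.33,-4.5],"roll": 0},
    {"offset": [-0.18,-0.33,-5.5],"roll": 0},
    {"offset": [-0.18,-0.33,-6.2],"roll": 0},
    {"offset": [-0.18,-0.33,-6.7],"roll": 0},
    {"offset": [-0.18,-0.33,-6.7],"roll": 0}
  ]
}}

```text
t: 10.12
ee_pos: [0.513, -0.2194, 0.0037]
eef_rot: [-0.0, 1.0, -0.025, -0.0]
ft_force: [0.3, -0.2, -0.5]
gripper_width: 0.0514
finger_force: 0.0
```

Request:
{"method": "send_rows", "body": {
  "targets": [
    {"offset": [0,0,0],"roll": 0},
    {"offset": [0,0,0],"roll": 0},
    {"offset": [0,0,0],"roll": 0},
    {"offset": [0,0,0],"roll": 0},
    {"offset": [0,0,0],"roll": 0}
  ],
  "hand": 0,
  "force": 70
}}

```text
t: 10.75
ee_pos: [0.5139, -0.2195, 0.0053]
eef_rot: [-0.0, 1.0, -0.025, 0.001]
ft_force: [-1.8, 1.0, 6.9]
gripper_width: 0.0225
finger_force: 68.5
```

Request:
{"method": "send_rows", "body": {
  "targets": [
    {"offset": [0,0,0.5],"roll": 0},
    {"offset": [0,0,1.5],"roll": 0},
    {"offset": [0,0,3],"roll": 0},
    {"offset": [0,0,4.5],"roll": 0},
    {"offset": [0,0,6],"roll": 0},
    {"offset": [0,0,7],"roll": 0},
    {"offset": [0,0,7],"roll": 0}
  ]
}}

```text
t: 11.62
ee_pos: [0.5138, -0.2201, 0.2166]
eef_rot: [0.0, 1.0, -0.026, 0.002]
ft_force: [-0.2, -0.3, -4.0]
gripper_width: 0.0221
finger_force: 69.8
```

Request:
{"method": "send_rows", "body": {
  "targets": [
    {"offset": [0.2,1,0],"roll": 1.6},
    {"offset": [0.4,2,0],"roll": 3.2},
    {"offset": [0.6,3.1,0],"roll": 4.8},
    {"offset": [0.8,4.2,0],"roll": 6.4},
    {"offset": [1,5.3,0],"roll": 8},
    {"offset": [1.2,6.4,0],"roll": 9.6},
    {"offset": [1.4,7.5,0],"roll": 11.2},
    {"offset": [1.6,8.6,0],"roll": 12.8},
    {"offset": [1.77,9.5,0],"roll": 14.4},
    {"offset": [1.77,10,0],"roll": 16}
  ]
}}

```text
t: 12.88
ee_pos: [0.5654, 0.0822, 0.2123]
eef_rot: [-0.001, 0.685, 0.728, -0.001]
ft_force: [-0.3, -0.9, -3.9]
gripper_width: 0.022
finger_force: 69.8
```

Request:
{"method": "send_rows", "body": {
  "targets": [
    {"offset": [0,0,0],"roll": 0.9},
    {"offset": [0,0,0],"roll": 0.9},
    {"offset": [0,0,0],"roll": 0.9}
  ]
}}

```text
t: 13.25
ee_pos: [0.5658, 0.08, 0.2133]
eef_rot: [-0.0, 0.654, 0.756, -0.0]
ft_force: [0.1, 0.1, -3.8]
gripper_width: 0.0222
finger_force: 69.8
```

Run:
```python
from h import *
s=robot.get_state(); q=s['eef_rot'];print(s['t'],s['ee_pos'],np.degrees(2*np.arctan2(q[2],q[1]))-90,s['gripper_width'],s['ft_force'],s['moment'])
A=shot('top')['color'][100:220,120:300];B=shot('scene')['color'][80:260,220:420]
cv2.imwrite('pics/c5.png',np.hstack([cv2.resize(A,(420,280)),cv2.resize(B,(311,280))])[:,:,::-1])
```

```text
13.25 [0.56580304 0.08002891 0.21334807] 8.307743126113706 0.02220371696861465 [ 0.10670321  0.10857834 -3.81746666] [-0.02639792  0.01923771 -0.04878242]
```

View pics/c5.png

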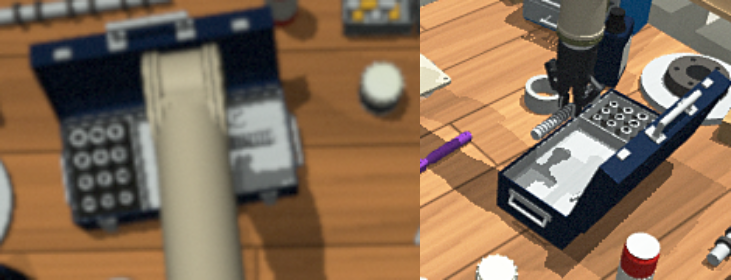

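The ratchet is held along the tray over the long compartment, with the lid still open. Now I'll lower it.

Request:
{"method": "send_rows", "body": {
  "targets": [
    {"offset": [0,0,-1],"roll": 0},
    {"offset": [0,0,-2],"roll": 0},
    {"offset": [0,0,-3],"roll": 0},
    {"offset": [0,0,-3.8],"roll": 0},
    {"offset": [0,0,-4.4],"roll": 0},
    {"offset": [0,0,-4.8],"roll": 0},
    {"offset": [0,0,-4.9],"roll": 0},
    {"offset": [0,0,-4.9],"roll": 0}
  ]
}}

```text
t: 14.35
ee_pos: [0.5665, 0.0806, 0.0674]
eef_rot: [0.0, 0.653, 0.757, 0.0]
ft_force: [0.0, 0.5, -3.0]
gripper_width: 0.0224
finger_force: 69.8
```

Request:
{"method": "send_rows", "body": {
  "targets": [
    {"offset": [0,0,-0.1],"roll": 0},
    {"offset": [0,0,-0.1],"roll": 0}
  ]
}}

```text
t: 14.6
ee_pos: [0.5663, 0.0806, 0.0642]
eef_rot: [0.0, 0.653, 0.757, 0.0]
ft_force: [0.8, 0.2, -4.5]
gripper_width: 0.0221
finger_force: 69.8
```

Not touching yet; lowering a little more.

Request:
{"method": "send_rows", "body": {
  "targets": [
    {"offset": [0,0,-0.07],"roll": 0},
    {"offset": [0,0,-0.12],"roll": 0},
    {"offset": [0,0,-0.12],"roll": 0}
  ]
}}

```text
t: 14.98
ee_pos: [0.5662, 0.0806, 0.0604]
eef_rot: [0.0, 0.653, 0.757, 0.0]
ft_force: [-0.7, -0.1, -2.2]
gripper_width: 0.0223
finger_force: 70.0
```

Request:
{"method": "send_rows", "body": {
  "targets": [
    {"offset": [0,0,-0.05],"roll": 0},
    {"offset": [0,0,-0.05],"roll": 0}
  ]
}}

```text
t: 15.22
ee_pos: [0.5662, 0.0806, 0.0603]
eef_rot: [-0.0, 0.653, 0.757, 0.0]
ft_force: [-8.3, -1.2, 15.0]
gripper_width: 0.0223
finger_force: 71.8
```

Down on the floor, with a contact force of about 15 N. I'll release and rise.

Request:
{"method": "send_rows", "body": {
  "targets": [
    {"offset": [0,0,0.05],"roll": 0},
    {"offset": [0,0,0.05],"roll": 0},
    {"offset": [0,0,0.05],"roll": 0},
    {"offset": [0,0,0.05],"roll": 0}
  ],
  "hand": 55
}}

```text
t: 15.72
ee_pos: [0.5662, 0.0805, 0.0603]
eef_rot: [0.0, 0.653, 0.757, -0.0]
ft_force: [-0.3, -0.0, -0.6]
gripper_width: 0.0468
finger_force: 0.0
```

Request:
{"method": "send_rows", "body": {
  "targets": [
    {"offset": [0,0,0.5],"roll": 0},
    {"offset": [0,0,1.5],"roll": 0},
    {"offset": [0,0,3],"roll": 0},
    {"offset": [0,0,4.7],"roll": 0},
    {"offset": [-1,0,6],"roll": 0},
    {"offset": [-2.5,-1.5,6],"roll": 0},
    {"offset": [-4,-3,6],"roll": 0},
    {"offset": [-5,-5,6],"roll": 0},
    {"offset": [-5,-6.5,6],"roll": 0},
    {"offset": [-5,-6.5,6],"roll": 0}
  ]
}}

```text
t: 16.98
ee_pos: [0.4155, -0.1182, 0.2416]
eef_rot: [0.0, 0.656, 0.755, 0.001]
ft_force: [-0.1, 1.3, -0.3]
gripper_width: 0.0465
finger_force: 0.0
```

Run:
```python
from h import *
s=robot.get_state(); print(s['t'],s['ee_pos'],s['ft_force'])
A=shot('top')['color'][100:220,120:300];B=shot('scene')['color'][90:240,240:400]
cv2.imwrite('pics/c6.png',np.hstack([cv2.resize(A,(450,300)),cv2.resize(B,(320,300))])[:,:,::-1])
```

```text
16.975 [ 0.41547628 -0.11824763  0.24162576] [-0.07499043  1.29136524 -0.25835586]
```

View pics/c6.png

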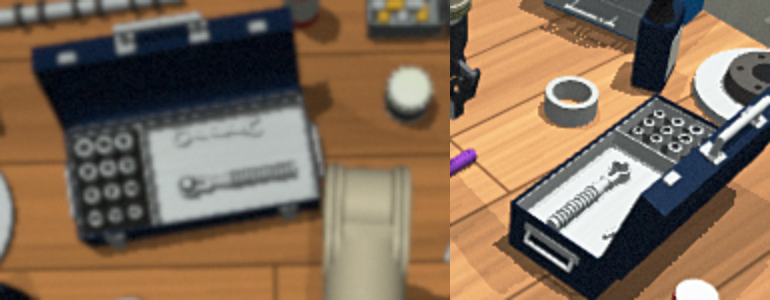

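The ratchet lies flat mid-compartment, from about (190,186) to (297,172) in the top crop. It is clear of the spanner at (220,133), and the lid is open. I'll hand it in.

Request:
{"method": "send_rows", "body": {
  "targets": [
    {"offset": [0,0,0],"roll": 0},
    {"offset": [0,0,0],"roll": 0},
    {"offset": [0,0,0],"roll": 0}
  ]
}}

```text
t: 17.45
ee_pos: [0.4163, -0.114, 0.2403]
eef_rot: [0.0, 0.653, 0.758, -0.0]
ft_force: [-0.1, 0.4, 0.3]
gripper_width: 0.047
finger_force: 0.0
```

```bash
python3 -c "
from h import *
print(robot.sign_off())"
```

```text
the job is handed in; nothing more can be done
None
```

The lid leans open on its stops and the ratchet lies flat in the long compartment, clear of the short spanner; I handed the job in at about 17.5 s, and sign-off returned no verdict.

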